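Drive the seized pivot pin out of a monitor arm

ROBOT

A 6-joint arm with a two-finger parallel gripper is mounted at the origin on the work surface; the furniture and walls round the work are solid. World frame = base frame: x ahead of the robot, y to its left, z up, the work surface at z = 0. Lengths are in mm, angles in rad, forces in N, time in s.
With the tool pointing down it reaches from about 275 to 1000 mm from the base axis. Payload 8.4 kg.
Tool frame: the origin (TCP) lies between the finger pads; the fingertips stand r.tips_ahead ahead of it and the grasp point (between the pads) lies 6 mm ahead of it (r.tips_ahead is the distance from the TCP to the fingertips, in mm); z points along the fingers, y is the line along which they close (so a half turn about z gives the same grasp; the last joint's range is limited). The gripper opens to 85 mm and grips with 20 to 120 N. Pads are 22 mm wide; open, the fingers measure 114 mm over their backs; the gripper's body (76 mm by 85 mm) begins 54 mm behind the grasp point. The pads swing forward as they close: fully open they stand 13 mm farther back than shut.
Start: joints at [-1.103, 0.353, 1.633, -0, 1.155, -0.002], TCP at [282.942, -557.29, 256.281] pointing down, gripper open.
Joint ranges: [-2.63, 2.63], [-0.92, 2.1], [0.06, 2.66], [-1.3, 4.44], [0, 2.69], [-3.02, 3.02]. Speed limits (rad/s): [2.22, 2.22, 2.79, 3.14, 3.14, 3.14].

INTERFACE

Orientations are given as [roll, pitch, yaw] about the fixed x, y, z axes, in that order (R = Rz(yaw) Ry(pitch) Rx(roll)).
In Python, from rig import r gives the robot as it stands.
- The arm moves only by the tool carry_out, never from a script. Its arguments are lists of equal length, an entry for each row: "delta_pos": the shift along the tool's x, y, z in m, a list of three; "rot": the turn, a rotation vector about the tool's x, y, z in degrees, a list of three. A call has 1 to 8 rows; each row is the pose to reach, as a shift and turn from the pose commanded when the call began, along the tool's axes at that moment; what a row does not reach only later rows make up. A row lasts 1/8 s, in which the tool goes at most 62.5 mm and 10.7 degrees, less where a joint would pass 70% of its speed; a pose out of reach is approached as far as the arm can. A call with a gripper value outside its range is refused whole. "claw" is the finger opening in m, from 0 to 0.0854, set as the call begins (left out, the last holds). The fingers move at their own pace and stop on an object; "grip_force" is the grip in N (left out, the last holds). Time passes only in rows, so rows that repeat a pose let the fingers close. It gives the time, the measured TCP pose, the force, the opening and the grip force at its end, in the units of the state.
- r.sense(): the state, without advancing time (a new reading comes with each control period).
- r.grab_frame(name): name is "scene" or "top"; returns the picture (420x560x3 uint8, blue, green, red); there is no depth.
- r.camera_info(name): a dict with "fx", "fy", "cx", "cy" (pixels), "pose" (4x4, takes a point from camera to world coordinates). Camera axes: x right, y down, z forward; pixel columns grow to the right and rows downward; lengths in mm; the calibration is good to about 2 mm. A picture is of the moment at which its call begins. camera_info takes no time and is no camera call.
- r.sign_off(): hands the job in; it is judged then, once.
Trained networks look in the newest picture that a camera, given by its name, has taken for a name from the list of things; names that differ only in an ending like _2 or _b are one class to them, and where a whole thing is asked for, a point or a joint stands for the part that bears it (a point fixed in the world has none). Each returns a list of dicts, best first, with "p" (0 to 1); they miss things now and then, are a little off and sometimes report something else, mostly with a low value. They report only what shows in the picture. A call takes as long as a camera call. They do not tell look-alikes from the thing itself.
- r.recognise(thing, camera): "box" ([left, top, right, bottom] in pixels, round what is visible of it).
- r.cut_out(thing, camera): "mask" (420x560 bool, what is visible of it) and "box" ([left, top, right, bottom] in pixels, round what is visible of it).
The state is a dict: "clock": time; "qpos": joint angles; "qvel": joint speeds; "joint_efforts": joint torques, N m; "eef_pos": TCP position; "tcp_rot": TCP orientation; "contact_force": force on the tool from outside, world axes, zero at the start; "wrist_torque": the same for the moment, N m; "opening": opening from 0.0 (shut) to 1.0 (fully open); "grasp_force": force on a finger pad.
Only numpy, scipy, OpenCV 4.12 (cv2) and the standard library are available. Lean on these libraries where they do the work, as an engineer would, in place of code of your own. Each camera call takes 0.05 s, during which the arm holds its last target. There are 200 camera calls.

TASK

The brass pivot pin is stuck in the monitor-arm block on the press-out stand, with its head underneath. Take the long-nosed drift punch (blue grip) from the rack, press the pin down from above until its whole shank is out of the block, then stand the punch back upright in the rack hole it came from. Leave the short orange-gripped starter punch in the rack.

Things in the scene. Friction and masses are not known exactly. Their poses are not given: they have to be found in the camera images.
- drift_punch_grip (a point): Long-nosed drift punch, blue grip, about 0.2 kg, loose, upright in one of the rack's 2 holes. Point on its axis, mid-grip, 44 mm above the rack's top; z up. Grip 26 mm diameter, 38 mm below the point to 24 above, then an 8 mm high cap. Below: guard 42 mm diameter, 6 thick, resting on the rack; nose 12 mm diameter, 55 long, its tip 99 mm below the point.
- starter_punch_grip (a point): Wrong tool, stays in the rack: orange-gripped starter punch, the same but for its nose, only 20 mm long: too short. Point mid-grip, 44 mm above the rack's top. It stands in the other hole, 85 mm away along the wooden rack (70x160 mm, top 75 mm above the bench; holes 25 mm diameter, widened to 33 at the top). Which punch is in which hole varies.
- bore_mouth (a point): Centre of the upper mouth of the vertical bore in a fixed aluminium block (54x54 mm, 30 high, top 74 mm above the bench) at the near end of a white monitor arm on a grey stand; z up, x along the arm, which runs away from the robot, no higher than 75 mm. Bore 25 mm diameter, 30 deep, right through, widened to 35 at the mouth.
- pivot_pin (a joint): How far (m) the brass pin, 22 mm diameter, is driven down. At 0 its flat top is 4 mm below the bore mouth; its 26 mm shank is out of the block from 0.026 on; at its stop, 0.034, its head stands on the foot plate. Starts at 0 to 0.006. It resists with about 8 N (plus 1 N at 30 mm/s) and stays where it is left.
There are look-alikes about, which are no part of the job. Of the things that look like the part that bears drift_punch_grip, the smaller one is meant.

How it is judged:
By the outcome, as a careful person would: the job done as asked, in the order asked, and still so for the second after the job is handed in, with the robot touching nothing.
It also fails if it takes over 45 s, if anything falls off the work surface, if the arm or the gripper's body presses on something with over 40 N, if the wrist force passes 120 N, or if a joint passes its speed limit or range.

## Working session

There is one attempt and no reset: what is moved stays moved. The work goes in short steps, Python scripts to look and compute and a tool call to move; the robot and the scene stay as the last step left them, time stands still between calls to the robot, and variables do not carry over. Pictures are saved under pics/ and viewed, at most 10 in all, crops included, and the job is handed in when it is done.

Besides the shell and the picture viewer there is one more tool, called as a command line: name --argument value ..., lists and objects as JSON in quotes. carry_out: Moves the arm, as the interface text tells. Its arguments: {"type":"object","properties":{"delta_pos":{"type":"array","items":{"type":"array","items":{"type":"number"}}},"rot":{"type":"array","items":{"type":"array","items":{"type":"number"}}},"claw":{"type":"number"},"grip_force":{"type":"number"}},"required":["delta_pos","rot"]}

```bash
mkdir -p pics; ls; python3 - <<'E'
from rig import r
import cv2,numpy as np
s=r.sense();print(s['clock'],s['eef_pos'],s['tcp_rot'],s['opening'],r.tips_ahead)
ims=[]
for c in("scene","top"):
    im=r.grab_frame(c);cv2.imwrite(f"pics/{c}0.png",im)
    i=r.camera_info(c);print(c,i['fx'],i['cx'],i['cy'],np.round(i['pose'],3).tolist())
    for t in("drift_punch_grip","starter_punch_grip","pivot_pin"):
        print(c,t,[(np.round(d['box']).tolist(),round(d['p'],2)) for d in r.recognise(t,c)][:5])
E
```

```text
pics
0.0 [ 282.73443989 -556.8855562   255.56258754] [-3.14017581e+00 -1.54399130e-06  4.69777287e-01] 1.0002573080676498 25.0
scene 402.1860373781591 282.6162783690308 213.69411013794422 [[-0.723, -0.501, 0.476, 3.39], [-0.691, 0.517, -0.506, 551.935], [0.008, -0.695, -0.719, 745.718], [0.0, 0.0, 0.0, 1.0]]
scene drift_punch_grip [([282.0, 164.0, 298.0, 200.0], 0.85), ([291.0, 320.0, 334.0, 420.0], 0.63)]
scene starter_punch_grip [([306.0, 152.0, 318.0, 181.0], 0.83)]
scene pivot_pin [([210.0, 243.0, 219.0, 251.0], 0.46), ([303.0, 152.0, 318.0, 184.0], 0.42)]
top 404.87633362754235 279.71479704740204 212.63382027177894 [[0.003, -0.995, 0.101, 335.001], [-1.0, -0.0, 0.024, 114.489], [-0.024, -0.101, -0.995, 1015.206], [0.0, 0.0, 0.0, 1.0]]
top drift_punch_grip [([187.0, 287.0, 233.0, 358.0], 0.84), ([319.0, 180.0, 335.0, 200.0], 0.52)]
top starter_punch_grip [([355.0, 177.0, 375.0, 200.0], 0.73), ([231.0, 182.0, 241.0, 193.0], 0.56)]
top pivot_pin [([232.0, 183.0, 241.0, 193.0], 0.52)]
```

View pics/scene0.png

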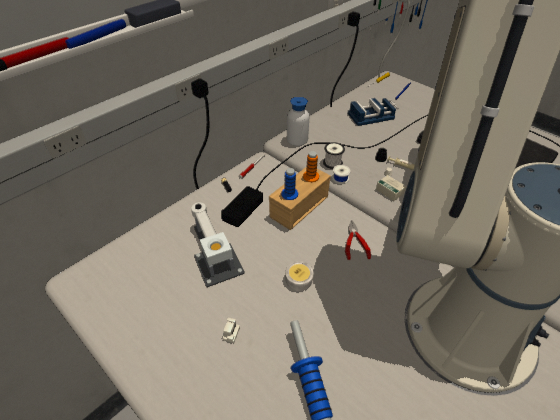

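View pics/top0.png

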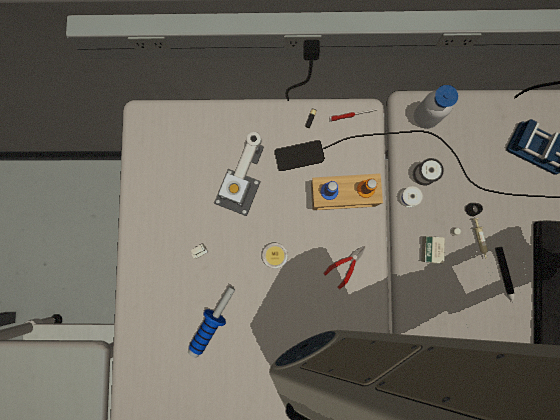

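Candidates for the drift punch are the blue upright in the rack (scene 290,183; top 331,189), the large blue punch lying on the bench (scene 312,380; top 207,332), the orange starter (top 369,187) and the blue-capped bottle (top 443,97). The description calls for the smaller blue one, upright in the rack. The block with the brass pin is at top (234,188), scene (215,246). I'll check both in a close crop.

```bash
cat > h.py <<'E'
import numpy as np,cv2
from rig import r
def ray(c,u,v):
    i=r.camera_info(c);P=np.array(i['pose'])
    d=P[:3,:3]@np.array([(u-i['cx'])/i['fx'],(v-i['cy'])/i['fy'],1]);return P[:3,3],d
def atz(c,u,v,z):
    o,d=ray(c,u,v);return o+d*(z-o[2])/d[2]
def proj(c,p):
    i=r.camera_info(c);q=np.linalg.inv(np.array(i['pose']))@np.r_[p,1]
    return i['fx']*q[0]/q[2]+i['cx'],i['fy']*q[1]/q[2]+i['cy']
def crop(c,x0,y0,x1,y1,k,im=None):
    im=r.grab_frame(c) if im is None else im
    return cv2.resize(im[y0:y1,x0:x1],None,fx=k,fy=k,interpolation=cv2.INTER_CUBIC)
E
python3 - <<'E'
from h import *
a=crop("top",210,165,390,220,4.4,cv2.imread("pics/top0.png"))
b=crop("scene",190,145,340,285,2.4,cv2.imread("pics/scene0.png"))
W=max(a.shape[1],b.shape[1]);pad=lambda m:cv2.copyMakeBorder(m,0,0,0,W-m.shape[1],cv2.BORDER_CONSTANT)
o=np.vstack([pad(a),pad(b)]);print(o.shape);cv2.imwrite("pics/crop1.png",o)
for t in("drift_punch_grip","starter_punch_grip"):
  for c in("top","scene"):
    for d in r.cut_out(t,c)[:3]:
        m=d['mask'];ys,xs=np.nonzero(m);print(t,c,round(d['p'],2),np.round(d['box'],1),xs.mean().round(1),ys.mean().round(1),len(xs))
E
```

```text
(578, 792, 3)
drift_punch_grip top 0.77 [317.  181.9 336.8 200.5] 329.0 189.8 277
drift_punch_grip scene 0.75 [283.6 167.2 299.5 199.5] 289.2 184.2 350
drift_punch_grip scene 0.68 [290.1 320.5 336.2 420. ] 310.3 377.5 1852
starter_punch_grip top 0.76 [357.3 177.4 376.  199.3] 366.3 188.0 271
starter_punch_grip scene 0.54 [303.9 150.7 314.9 183.6] 310.8 167.4 327
```

View pics/crop1.png

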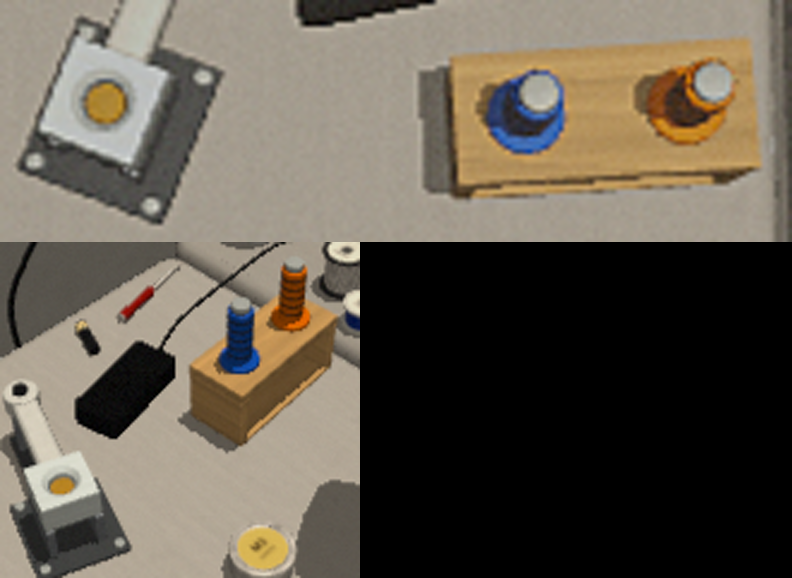

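The crop shows the slim blue punch upright in the left rack hole (cap at top ≈ 332.6,185.3; scene ≈ 289.3,170) with orange in the right hole. The block's bore with its brass pin is at top ≈ 233.7,187.6, scene ≈ 216,245.5.

```bash
python3 - <<'E'
from h import *
k=4.4;T=lambda x,y,z:atz("top",210+x/k-.39,165+y/k-.39,z).round(1)
k2=2.4;S=lambda x,y,z:atz("scene",190+x/k2-.29,145+(y-242)/k2-.29,z).round(1)
print("cap",T(541,91,151),S(239,303,151))
print("guard",T(526,114,81),S(240,359,81))
print("ocap",T(713,82,151),S(293,264,151));print("oguard",T(688,107,81),S(292,319,81))
print("bore",T(106,101,74),S(63,484,74))
print("blk",[T(x,y,74) for x,y in((72,36),(173,70),(138,165),(37,122))],[S(x,y,74) for x,y in((25,465),(84,452),(100,492),(39,507))])
print("rack",[T(x,y,75) for x,y in((452,57),(750,40),(760,165),(457,188))])
# refine mouth by hole dark edge / yellow pin
for c in("top","scene"):
    im=r.grab_frame(c);h=cv2.cvtColor(im,cv2.COLOR_BGR2HSV)
    x0,y0,x1,y1=(220,175,250,205) if c=="top" else (200,230,235,262)
    m=cv2.inRange(h,(12,110,60),(32,255,255))[y0:y1,x0:x1];ys,xs=np.nonzero(m)
    print(c,"pin px",xs.mean()+x0,ys.mean()+y0,len(xs),atz(c,xs.mean()+x0,ys.mean()+y0,68).round(1))
    x0,y0,x1,y1=(310,170,345,205) if c=="top" else (270,160,305,205)
    m=cv2.inRange(h,(0,0,110),(180,60,255))[y0:y1,x0:x1];
    n,l,st,ce=cv2.connectedComponentsWithStats(m)
    print(c,"cap",[(st[i][4],(ce[i]+[x0,y0]).round(1),atz(c,*(ce[i]+[x0,y0]),150).round(1)) for i in range(1,n) if 8<st[i][4]<200])
E
```

```text
cap [481.8  21.5 151. ] [481.8  22.5 151. ]
guard [481.4  22.   81. ] [477.7  23.5  81. ]
ocap [486.1 -62.4 151. ] [484.4 -59.5 151. ]
oguard [485.  -63.3  81. ] [480.4 -59.6  81. ]
bore [489.8 245.8  74. ] [484.9 248.4  74. ]
blk [array([525.2, 264.6,  74. ]), array([506.6, 210. ,  74. ]), array([455.2, 228.2,  74. ]), array([478.5, 282.7,  74. ])] [array([527.2, 258.1,  74. ]), array([500.6, 210.3,  74. ]), array([454.2, 231.4,  74. ]), array([479.9, 279.8,  74. ])]
rack [array([513.2,  60.6,  75. ]), array([522., -98.,  75.]), array([ 454.9, -101.7,   75. ]), array([442.7,  58.3,  75. ])]
top pin px 233.6969696969697 188.12121212121212 66 [489.4 246.6  68. ]
top cap [(np.int32(64), array([332.3, 185.6]), array([481.3,  22. , 150. ]))]
scene pin px 215.5438596491228 246.19298245614036 57 [488.5 247.5  68. ]
scene cap [(np.int32(72), array([273.6, 163.5]), array([525.4,  29.7, 150. ])), (np.int32(124), array([297.1, 163.4]), array([486.3,  -9. , 150. ]))]
```

carry_out --delta_pos '[[0.041, -0.04, 0], [0.083, -0.08, 0], [0.124, -0.12, 0], [0.165, -0.16, 0], [0.206, -0.2, 0], [0.248, -0.24, 0], [0.289, -0.28, 0], [0.33, -0.32, 0]]' --rot '[[0, 0, -8], [0, 0, -16], [0, 0, -24], [0, 0, -32], [0, 0, -40], [0, 0, -48], [0, 0, -56], [0, 0, -63.1]]' --claw 0.0854

```text
clock: 1.7
eef_pos: [432.8, -120.8, 256.7]
tcp_rot: [3.141, 0.0, 1.575]
contact_force: [1.0, 0.1, 0.0]
opening: 0.997
grasp_force: 0.0
```

carry_out --delta_pos '[[0.045, 0.015, 0], [0.09, 0.03, 0.01], [0.125, 0.042, 0.03], [0.1446, 0.0492, 0.05], [0.1446, 0.0492, 0.056]]' --rot '[[0, 0, 0], [0, 0, 0], [0, 0, 0], [0, 0, 0], [0, 0, 0]]'

```text
clock: 2.33
eef_pos: [481.2, 23.1, 199.3]
tcp_rot: [-3.14, -0.0, 1.573]
contact_force: [-0.6, -0.7, 0.2]
opening: 1.0
grasp_force: 0.0
```

```bash
python3 - <<'E'
from h import *
print(r.sense()['eef_pos'])
a=crop("top",270,130,400,230,4);b=crop("scene",240,110,350,220,3.6)
b=cv2.resize(b,(396,400));o=np.hstack([a,b])[:,:800];cv2.imwrite("pics/c2.png",o)
E
```

```text
[481.22209112  23.12046407 199.31314271]
```

View pics/c2.png

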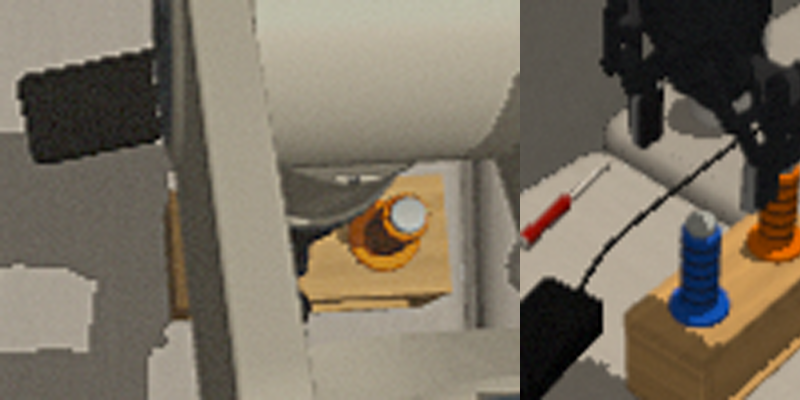

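The scene crop shows the open fingers at ≈(645,140) and (760,190), straddling the blue cap at (700,222), so they are centred. Next I descend and grip.

carry_out --delta_pos '[[0, 0, 0.03], [0, 0, 0.06], [0, 0, 0.075], [0, 0, 0.075]]' --rot '[[0, 0, 0], [0, 0, 0], [0, 0, 0], [0, 0, 0]]'

```text
clock: 2.92
eef_pos: [481.2, 21.5, 125.1]
tcp_rot: [-3.14, 0.0, 1.57]
contact_force: [0.1, 0.0, -1.3]
opening: 1.0
grasp_force: 0.0
```

carry_out --delta_pos '[[0, 0, 0], [0, 0, 0], [0, 0, 0], [0, 0, 0], [0, 0, 0], [0, 0, 0]]' --rot '[[0, 0, 0], [0, 0, 0], [0, 0, 0], [0, 0, 0], [0, 0, 0], [0, 0, 0]]' --claw 0.015 --grip_force 70

```text
clock: 3.68
eef_pos: [481.7, 22.1, 125.9]
tcp_rot: [3.141, -0.0, 1.571]
contact_force: [-1.6, -0.1, 6.5]
opening: 0.289
grasp_force: 68.2
```

carry_out --delta_pos '[[0, 0, -0.01], [0, 0, -0.03], [0, 0, -0.055], [0, 0, -0.08], [0, 0, -0.08]]' --rot '[[0, 0, 0], [0, 0, 0], [0, 0, 0], [0, 0, 0], [0, 0, 0]]'

```text
clock: 4.3
eef_pos: [482.7, 22.1, 207.2]
tcp_rot: [3.138, -0.0, 1.571]
contact_force: [-0.6, 0.6, -1.3]
opening: 0.285
grasp_force: 68.7
```

```bash
python3 - <<'E'
from h import *
s=r.sense();print(s['eef_pos'],s['contact_force'],s['wrist_torque'])
print(proj("scene",[481.7,22,100]),proj("scene",[481.7,22,200]))
b=crop("scene",210,90,340,230,4);cv2.imwrite("pics/c3.png",b)
E
```

```text
[482.67558991  22.13225365 207.23493829] [-0.64077006  0.58931378 -1.25959294] [0.00327657 0.03434715 0.00931016]
(np.float64(289.0689539344007), np.float64(186.55198667022722)) (np.float64(289.9312223104074), np.float64(152.90942202830718))
```

View pics/c3.png

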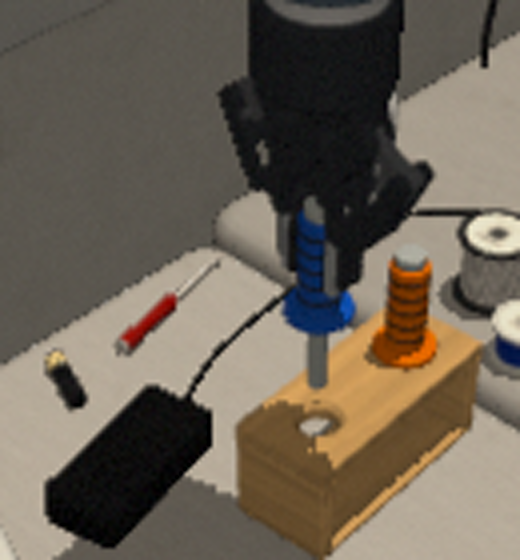

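The punch is vertical in the grip, with its tip at crop (317,385). The hole it left is at (320,424), and the orange punch is undisturbed at (405,310). Next I move over the bore.

carry_out --delta_pos '[[0.025, 0.001, 0], [0.065, 0.002, 0], [0.11, 0.0035, 0], [0.155, 0.005, 0], [0.195, 0.0065, 0], [0.218, 0.0075, 0], [0.225, 0.0075, 0], [0.225, 0.0075, 0]]' --rot '[[0, 0, 0], [0, 0, 0], [0, 0, 0], [0, 0, 0], [0, 0, 0], [0, 0, 0], [0, 0, 0], [0, 0, 0]]'

```text
clock: 5.35
eef_pos: [488.4, 246.6, 204.4]
tcp_rot: [-3.14, 0.001, 1.572]
contact_force: [-0.4, -0.2, -1.4]
opening: 0.29
grasp_force: 68.7
```

```bash
python3 - <<'E'
from h import *
s=r.sense();print(s['eef_pos'],s['contact_force'])
print([np.round(proj("scene",p),1) for p in([489,247,100],[489,247,74])], atz("scene",210+320/4-.4,90+424/4-.4,75))
b=crop("scene",160,170,270,290,5);cv2.imwrite("pics/c4.png",b)
E
```

```text
[488.39296889 246.64783426 204.43186991] [-0.36213961 -0.20516388 -1.41846094]
[array([213.9, 236.3]), array([215.2, 244.2])] [477.0303917   24.41484497  75.        ]
```

View pics/c4.png

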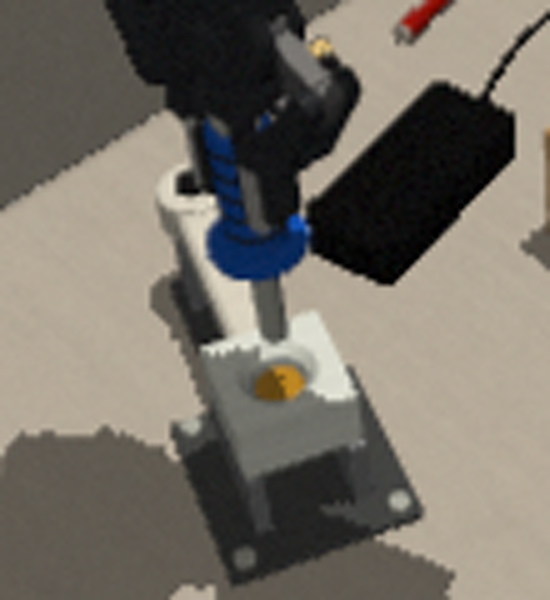

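Tip at crop (274,335), bore mouth at (277,373). Both agree with the projections to within about 1 mm, so I can press down.

carry_out --delta_pos '[[0, 0, 0.008], [0, 0, 0.016], [0, 0, 0.024], [0, 0, 0.028], [0, 0, 0.032], [0, 0, 0.036], [0, 0, 0.04], [0, 0, 0.044]]' --rot '[[0, 0, 0], [0, 0, 0], [0, 0, 0], [0, 0, 0], [0, 0, 0], [0, 0, 0], [0, 0, 0], [0, 0, 0]]'

```text
clock: 6.4
eef_pos: [489.1, 247.2, 161.9]
tcp_rot: [3.141, -0.0, 1.571]
contact_force: [-2.1, -1.7, 7.0]
opening: 0.286
grasp_force: 69.4
```

carry_out --delta_pos '[[0, 0, 0.003], [0, 0, 0.006], [0, 0, 0.009], [0, 0, 0.012], [0, 0, 0.014], [0, 0, 0.016], [0, 0, 0.0175], [0, 0, 0.0175]]' --rot '[[0, 0, 0], [0, 0, 0], [0, 0, 0], [0, 0, 0], [0, 0, 0], [0, 0, 0], [0, 0, 0], [0, 0, 0]]'

```text
clock: 7.4
eef_pos: [489.1, 247.2, 144.2]
tcp_rot: [3.141, -0.0, 1.571]
contact_force: [-0.6, -1.4, 3.5]
opening: 0.285
grasp_force: 69.4
```

carry_out --delta_pos '[[0, 0, 0.0007], [0, 0, 0.0014], [0, 0, 0.002], [0, 0, 0.002]]' --rot '[[0, 0, 0], [0, 0, 0], [0, 0, 0], [0, 0, 0]]'

```text
clock: 7.9
eef_pos: [489.1, 247.2, 142.2]
tcp_rot: [3.141, -0.0, 1.571]
contact_force: [-1.5, -0.6, 5.2]
opening: 0.291
grasp_force: 69.4
```

carry_out --delta_pos '[[0, 0, -0.01], [0, 0, -0.025], [0, 0, -0.045], [0, 0, -0.06], [0, 0, -0.068], [0, 0, -0.068]]' --rot '[[0, 0, 0], [0, 0, 0], [0, 0, 0], [0, 0, 0], [0, 0, 0], [0, 0, 0]]'

```text
clock: 8.65
eef_pos: [489.2, 247.2, 210.4]
tcp_rot: [3.141, -0.001, 1.571]
contact_force: [-1.2, 0.0, -1.9]
opening: 0.287
grasp_force: 68.9
```

```bash
python3 - <<'E'
from h import *
s=r.sense();print(s['eef_pos'],s['contact_force'])
print(np.round(proj("scene",s['eef_pos']-[0,0,105]),1))
b=crop("scene",160,170,270,290,5);cv2.imwrite("pics/c5.png",b)
E
```

```text
[489.16353432 247.18694952 210.3992262 ] [-1.19948196  0.02446824 -1.91630597]
[213.4 234.6]
```

View pics/c5.png

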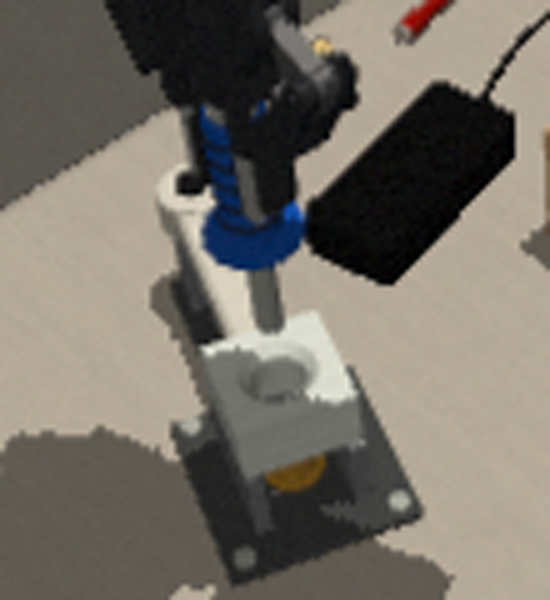

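The bore is now empty (crop 275,375) and the brass pin hangs below the block at (295,470). The punch hasn't slipped, with its tip at (268,328) where predicted. I return it to the rack.

carry_out --delta_pos '[[-0.025, -0.001, 0], [-0.065, -0.002, 0], [-0.11, -0.0035, 0], [-0.155, -0.005, 0], [-0.195, -0.0065, 0], [-0.218, -0.0075, 0], [-0.225, -0.0075, 0], [-0.225, -0.0075, 0]]' --rot '[[0, 0, 0], [0, 0, 0], [0, 0, 0], [0, 0, 0], [0, 0, 0], [0, 0, 0], [0, 0, 0], [0, 0, 0]]'

```text
clock: 9.7
eef_pos: [481.3, 22.1, 209.4]
tcp_rot: [-3.141, -0.0, 1.57]
contact_force: [0.6, 0.3, -1.9]
opening: 0.287
grasp_force: 68.9
```

carry_out --delta_pos '[[0, 0, 0.012], [0, 0, 0.025], [0, 0, 0.037], [0, 0, 0.05], [0, 0, 0.062], [0, 0, 0.07], [0, 0, 0.076], [0, 0, 0.08]]' --rot '[[0, 0, 0], [0, 0, 0], [0, 0, 0], [0, 0, 0], [0, 0, 0], [0, 0, 0], [0, 0, 0], [0, 0, 0]]'

```text
clock: 10.7
eef_pos: [481.5, 22.0, 129.5]
tcp_rot: [3.142, -0.0, 1.571]
contact_force: [-0.2, 0.2, -2.2]
opening: 0.284
grasp_force: 68.9
```

carry_out --delta_pos '[[0, 0, 0.002], [0, 0, 0.003], [0, 0, 0.004], [0, 0, 0.0045], [0, 0, 0.0045]]' --rot '[[0, 0, 0], [0, 0, 0], [0, 0, 0], [0, 0, 0], [0, 0, 0]]'

```text
clock: 11.32
eef_pos: [481.6, 22.1, 125.9]
tcp_rot: [3.141, 0.0, 1.571]
contact_force: [-2.7, 0.5, 6.5]
opening: 0.285
grasp_force: 69.7
```

Seated, with the same contact force as when I first gripped it. I release and rise.

carry_out --delta_pos '[[0, 0, 0], [0, 0, 0], [0, 0, 0], [0, 0, 0], [0, 0, 0], [0, 0, 0]]' --rot '[[0, 0, 0], [0, 0, 0], [0, 0, 0], [0, 0, 0], [0, 0, 0], [0, 0, 0]]' --claw 0.0854

```text
clock: 12.08
eef_pos: [481.5, 22.0, 125.3]
tcp_rot: [-3.142, 0.0, 1.571]
contact_force: [-0.3, -0.2, 0.5]
opening: 0.997
grasp_force: 0.0
```

carry_out --delta_pos '[[0, 0, -0.015], [0, 0, -0.04], [0, 0, -0.07], [0, 0, -0.1], [0, 0, -0.13], [0, 0, -0.15], [0, 0, -0.15]]' --rot '[[0, 0, 0], [0, 0, 0], [0, 0, 0], [0, 0, 0], [0, 0, 0], [0, 0, 0], [0, 0, 0]]'

```text
clock: 12.95
eef_pos: [482.4, 22.1, 277.5]
tcp_rot: [3.138, -0.0, 1.571]
contact_force: [0.4, -0.0, -0.3]
opening: 1.001
grasp_force: 0.0
```

```bash
python3 - <<'E'
from h import *
s=r.sense();print(s['eef_pos'],s['contact_force'],s['opening'])
b=crop("scene",180,130,350,290,3.6);cv2.imwrite("pics/c6.png",b)
E
```

```text
[482.38696832  22.09729317 277.5050894 ] [ 0.36885755 -0.0132253  -0.28942161] 1.0013956566773485
```

View pics/c6.png

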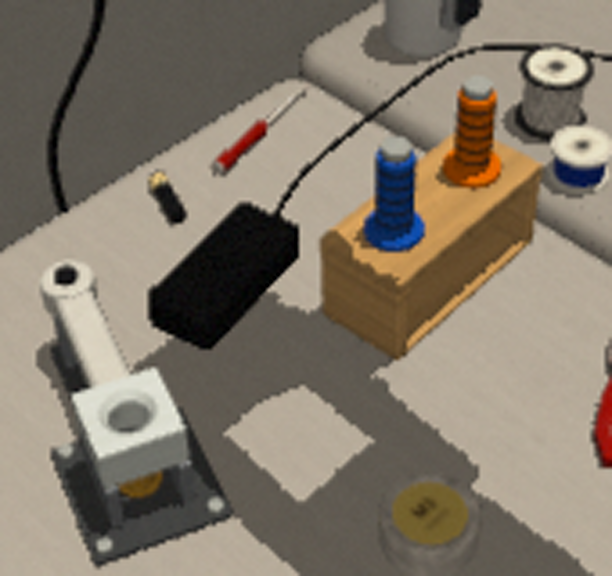

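The blue punch stands upright and seated in its own hole at (395,195), and orange is untouched at (475,130). The pin is out below the block at (138,485), and the arm is clear of everything.

```bash
python3 -c "
from rig import r
print(r.sign_off())"
```

```text
the job is handed in; nothing more can be done
None
```

The brass pin is pressed out of the block, the blue drift punch is back upright in its own rack hole, the orange starter punch was left alone, and the job was handed in at about 13 s on the robot's clock.

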